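Lock the cover panel of a paint case with its quarter-turn stud

ROBOT

A 7-joint arm with a two-finger parallel gripper is mounted at the origin on the work surface. World frame = base frame: x ahead of the robot, y to its left, z up, the work surface at z = 0. Lengths are in m, angles in degrees, forces in N, time in s.
With the tool pointing down it reaches from about 0.425 to 0.875 m from the base axis. Payload 4.7 kg.
Tool frame: the origin (TCP) lies at the very end of the fingers, on their centre line; the grasp point (between the pads) lies 19 mm behind it; z points along the fingers, y is the line along which they close (so a half turn about z gives the same grasp; the last joint's range is limited). The gripper opens to 87 mm and grips with 3 to 60 N. Pads are 19 mm wide; open, the fingers measure 117 mm over their backs; the gripper's body (75 mm by 190 mm) begins 51 mm behind the grasp point.
Start: joints at [-68.577, 18.392, -4.016, 83.108, 1.295, 78.541, -3.26], TCP at [0.229, 0.608, 0.223] pointing down, gripper open.
Joint ranges: [-163.93, 163.93], [-17.29, 119.83], [-79.2, 71.16], [3.27, 140.29], [-89.18, 269.18], [5.43, 117.66], [-154.24, 154.24]. Speed limits (degrees/s): [147.25, 147.25, 180, 180, 180, 180, 180].

INTERFACE

Orientations are given as [roll, pitch, yaw] about the fixed x, y, z axes, in that order (R = Rz(yaw) Ry(pitch) Rx(roll)).
In Python, from cell import telemetry, cams, env gives the robot as it stands.
- The arm moves only by the tool arm_command, never from a script. Its argument "series" is text: rows parted by semicolons, each of 5 numbers parted by spaces: the shift along the tool's x, y, z in mm, then the turn about the tool's z in rad, then the closure in counts, from 0 (fully open) to 255 (shut). A call has 1 to 20 rows; each row shifts and turns the commanded pose from where the row before left it, along the tool's axes as they then stand; what a row does not reach is not made up. A row lasts 1/12 s, in which the tool goes at most 41.7 mm and 7.16 degrees, less where a joint would pass 70% of its speed; a pose out of reach is approached as far as the arm can. A call is refused whole if a number of a shift passes 41.7 or a number of a turn 0.125, either way. A call with a gripper value outside its range is refused whole. The fingers move at their own pace and stop on an object; "squeeze" is the grip in N (left out, the last holds). Time passes only in rows, so rows that do not move let the fingers close. It gives the time, the measured TCP pose, the force, the opening and the grip force at its end, in the units of the state.
- telemetry.get_obs(): the state, without advancing time (a new reading comes with each control period).
- cams.read_camera(name): name is "side" or "top" or "wrist"; returns the picture (420x560x3 uint8, blue, green, red); there is no depth.
- cams.calibration(name): a dict with "K" (3x3 intrinsics, pixels), "dist" ([k1, k2, p1, p2, k3] as OpenCV has them; the pictures are not rectified), "origin" and "rotation" of the camera in the world; the wrist camera has in their place "hand_eye" (4x4, takes a point from camera to tool coordinates, whose origin is the TCP and whose axes are the flange's). Camera axes: x right, y down, z forward; pixel columns grow to the right and rows downward; lengths in m; the calibration is good to about 2 mm. A picture is of the moment at which its call begins: read the wrist's pose just before it. calibration takes no time and is no camera call.
- env.sign_off(): hands the job in; it is judged then, once.
The state is a dict: "time_s": time; "qpos": joint angles; "joint_velocities": joint speeds; "effort": joint torques, N m; "tool_pos": TCP position; "tool_rot": TCP orientation; "force": force on the tool from outside, world axes, zero at the start; "wrist_torque": the same for the moment, N m; "grip_width": finger opening in m; "grasp_force": force on a finger pad.
Only numpy, scipy, OpenCV 4.12 (cv2) and the standard library are available. Lean on these libraries where they do the work, as an engineer would, in place of code of your own. Each camera call takes 0.05 s, during which the arm holds its last target. There are 200 camera calls.

TASK

Take the winged quarter-turn stud out of its wooden holder block, put it through the slot in the paint case's sprung cover panel, push it in and turn it ninety degrees clockwise (seen from above) until it locks, then let go so that it alone holds the panel down. Feel for the end of the push and never force it: keep the load on the case well under 35 N, and leave the glue bottle, the tub and the brush jar where they stand.

Things in the scene. Friction and masses are not known exactly. Their poses are not given: they have to be found in the camera images.
- stud_wing (a point): Loose steel stud, 74 mm tall, 0.09 to 0.18 kg, z up, same after a half turn. Top: aluminium wing grip, 40 mm along y, 12 mm thick along x, 34 mm tall; then a round flange 52 mm across, 4 mm thick; then shank and key. This point: on the axis in the wing, 12 mm below its top, 22 mm above the flange's top, 26 mm above the flange's underside.
- stud_key (a point): Centre of the underside of the same stud's cross key, 62 mm below the wing point. The key is parallel to the wing: 38 mm along y, 8 mm along x, 8 mm tall, its lowest 2.5 mm narrowed to 33 x 4.5 mm. Between key and flange runs a round shank 14 mm across, 28 mm long.
- holder: Fixed wooden block 85 x 85 mm, 45 mm tall, with a round hole 43 mm across and 40 mm deep in its top, where the stud starts, hanging by its flange at any yaw. Origin at the centre of its underside.
- box: Fixed pine paint case, 200 (x) by 220 mm (y), rim 100 mm up; origin under its centre. Under the slot hides a height-adjustable steel cam catch, slotted alike, its height unknown within 6.5 mm either way. The key, pushed past it, turns clockwise only (from above), to a stop past 90 degrees; let go beyond 78 degrees it springs up 2.5 mm into a groove: locked. Never load the case with 35 N.
- slot (a point): Centre of the slot, at the top face of the plywood cover panel (170 x 190 x 10 mm), 108 mm above the table when the panel is free; it moves with the panel. Slot 42 mm along y, 11 mm along x, with a middle bay 17 mm along x and 12 mm along y for the shank. Axes as the case's, z up.
- panel (a joint): Panel's way down from its free height, m, 0 to 0.028, against damped springs: 3 N plus 0.5 N per mm plus 1.5 N per 10 mm/s. Pushed by the stud's flange, the key clears the catch 6 to 19 mm down (unknown) and can turn from there on; 2 mm deeper it meets a hard rubber pad (15 N per mm more), the end of the push. Locked, the panel stays 2.5 mm higher than where the key clears.
- glue_bottle_mid (a point): Bystander: white glue bottle with blue cap, 58 mm across, 160 mm tall; point on its axis 80 mm up.
- tub_mid (a point): Bystander: white lidded plastic tub, 100 mm across, 65 mm tall; point on its axis 32 mm up.
- brush_jar_mid (a point): Bystander: glass jar 76 mm across, 100 mm tall, with brushes sticking up to about 220 mm; point on its axis 50 mm up.
Things that resemble listed ones, but are neither listed nor needed, are in the scene too. Leave any purple or red look-alike of the part that bears stud_wing alone.

How it is judged (in metres and radians):
On the way, in this order (a step that is already met when the one before it is completed fails the run):
1. the stud stands in the panel's slot, key along the slot, flange down on the panel (horizontal distance between stud_wing and slot below 0.006 m and z of stud_wing in the frame of slot below 0.03 m and angle between the y axis of stud_wing and the y axis of box, either way round below 0.3 rad), for 0.1 s.
2. the stud is pushed in and turned a quarter turn (value of joint panel above 0.0025 m and angle between the y axis of stud_wing and the x axis of box, either way round below 0.3 rad), for 0.1 s.
At the end, for the whole second after the job is handed in: The stud stands upright (within 0.15 rad) in the panel's slot (within 6 mm), flange on the panel (within 4 mm), turned crosswise to the slot (within 0.3 rad of 90 degrees), let go, and holds the panel at rest more than 2.5 mm below its free height (all of step 2 and horizontal distance between stud_wing and slot below 0.006 m and z of stud_wing in the frame of slot below 0.03 m and angle between stud_wing's own z axis and vertical below 0.15 rad and velocity of joint panel between -0.005 and 0.005 m/s); the robot touches nothing.
It fails at once if more than 35 N on the case, its panel or its catch (contact force between box and anything else above 35 N).
It fails at once if a bystander shifted by more than 20 mm or knocked over (distance of any of glue_bottle_mid, tub_mid, brush_jar_mid from where it was at the start of the episode above 0.02 m).
It also fails if it takes over 58 s, if anything falls off the work surface, if the arm or the gripper's body presses on something with over 40 N, if the wrist force passes 120 N, or if a joint passes its speed limit or range.

## Working session

There is one attempt and no reset: what is moved stays moved. The work goes in short steps, Python scripts to look and compute and a tool call to move; the robot and the scene stay as the last step left them, time stands still between calls to the robot, and variables do not carry over. Pictures are saved under pics/ and viewed, at most 10 in all, crops included, and the job is handed in when it is done.

Besides the shell and the picture viewer there is one more tool, called after "Emit:" in YAML: its name, and indented under it one key for each argument. arm_command: Moves the arm, as the interface text tells. Its arguments: {"type":"object","properties":{"series":{"type":"string"},"squeeze":{"type":"number"}},"required":["series"]}

```bash
mkdir -p pics; cat > h.py <<'E'
import numpy as np, cv2
from scipy.spatial.transform import Rotation as R
from cell import telemetry, cams, env
def cam(n):
    c=cams.calibration(n);K=np.array(c["K"]);d=np.array(c["dist"])
    if n=="wrist":
        o=telemetry.get_obs();T=np.eye(4);T[:3,:3]=R.from_euler('xyz',o["tool_rot"],degrees=True).as_matrix();T[:3,3]=o["tool_pos"]
        T=T@np.array(c["hand_eye"]);return K,d,T[:3,3],T[:3,:3]
    return K,d,np.array(c["origin"]),np.array(c["rotation"])
def ray(C,p):
    K,d,o,r=C;u=cv2.undistortPoints(np.array([[p]],float),K,d)[0,0];v=r@np.array([u[0],u[1],1]);return o,v/np.linalg.norm(v)
def atz(C,p,z):
    o,v=ray(C,p);return o+v*(z-o[2])/v[2]
def tri(l):
    A=np.zeros((3,3));b=np.zeros(3)
    for C,p in l:
        o,v=ray(C,p);M=np.eye(3)-np.outer(v,v);A+=M;b+=M@o
    x=np.linalg.solve(A,b);return x,[np.linalg.norm((np.eye(3)-np.outer(ray(C,p)[1],ray(C,p)[1]))@(x-C[2 if 0 else 2])) for C,p in l]
def proj(C,X):
    K,d,o,r=C;return cv2.projectPoints(np.array(X,float).reshape(-1,3),cv2.Rodrigues(r.T)[0],-r.T@o,K,d)[0].reshape(-1,2)
E
python3 - <<'E'
from h import *
o=telemetry.get_obs();print(o)
import pickle
ims={}
for n in["side","top","wrist"]:
    C=cam(n);im=cams.read_camera(n);ims[n]=(C,im);print(n,C[2].round(3),C[3].round(3).tolist(),C[0][0,0]);cv2.imwrite(f"pics/{n}0.png",im)
pickle.dump(ims,open("ims0.pkl","wb"))
E
```

```text
{'time_s': 0.0, 'qpos': array([-68.57763155,  18.43990256,  -4.01302455,  83.17434248,
         1.29468441,  78.53917015,  -3.26011728]), 'joint_velocities': array([ 0.04569466,  0.10619274,  0.09098166,  0.062055  ,  0.03858025,
       -0.00062135,  0.02446541]), 'effort': array([-7.40653354e-05, -4.91301441e+01, -4.03882088e-01, -3.12529385e+01,
       -6.39981357e-02,  4.37835208e-02,  1.47716569e-04]), 'tool_pos': array([0.22873202, 0.60784917, 0.2214565 ]), 'tool_rot': array([-1.79891796e+02,  6.11457751e-03,  1.59384815e+02]), 'force': array([-0.13744425, -0.08015837,  0.34013496]), 'wrist_torque': array([-0.04345985,  0.01434649,  0.03761093]), 'grasp_force': 0.0, 'grip_width': 0.08729696331554253}
side [0.419 0.857 0.921] [-133.683, 1.249, -172.209] 429.65337520023206
top [ 0.366 -0.004  1.326] [-171.992, -0.035, -88.484] 433.4280757223056
wrist [0.159 0.635 0.384] [[0.352, 0.9, 0.259], [0.936, -0.337, -0.099], [-0.002, 0.277, -0.961]] 314.09049102607463
```

```bash
sed -i 's/np.array(c\["rotation"\])/R.from_euler("xyz",c["rotation"],degrees=True).as_matrix()/' h.py
python3 - <<'E'
import cv2,numpy as np
a=[cv2.imread(f"pics/{n}0.png") for n in("top","side","wrist")]
cv2.imwrite("pics/a.png",cv2.resize(a[0],(800,600)));cv2.imwrite("pics/b.png",cv2.resize(a[1],(800,600)))
E
```

```text
(no output)
```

View pics/a.png

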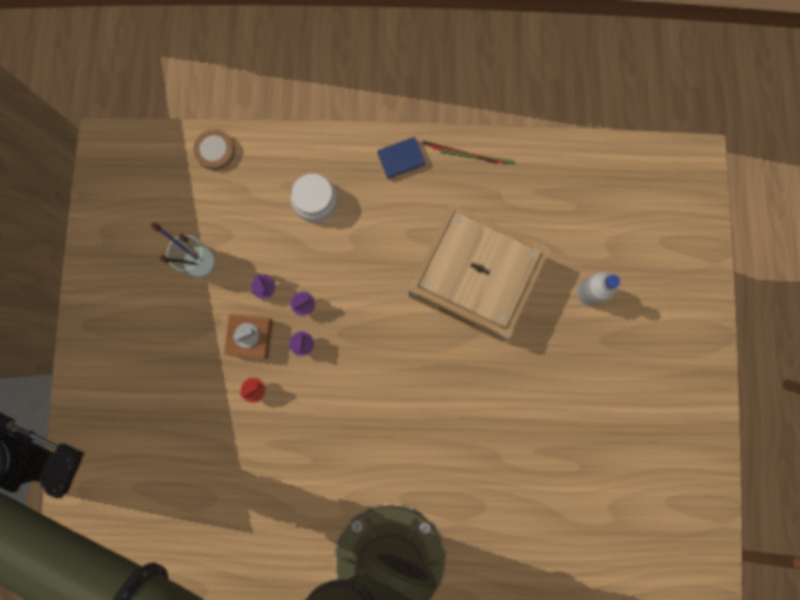

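View pics/b.png

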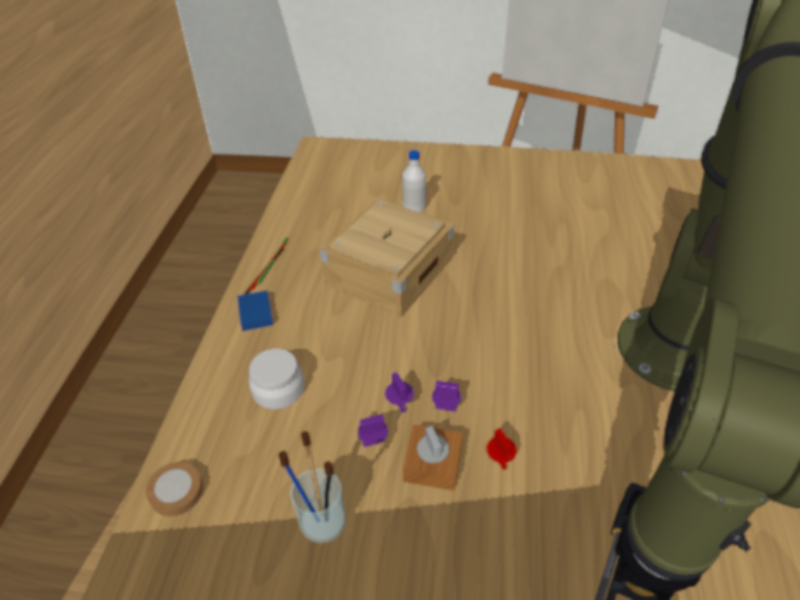

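Top picture: the grey stud sits in the brown block at (247,336). Purple look-alikes are at (263,287), (303,303) and (301,343), and a red one at (252,390). Only the grey one is aluminium and steel and stands in a wooden holder, so that is the stud. The slot is at (480,268), the bottle at (600,288), the tub at (314,197) and the jar at (195,258). I'll confirm with one enlarged crop.

```bash
python3 - <<'E'
import cv2,numpy as np
t=cv2.imread("pics/top0.png");s=cv2.imread("pics/side0.png")
def c(im,cx,cy,h=(40,30)):
    return cv2.resize(im[cy-h[1]:cy+h[1],cx-h[0]:cx+h[0]],(400,300),interpolation=cv2.INTER_CUBIC)
g=np.vstack([np.hstack([c(t,173,235),c(s,303,315)]),np.hstack([c(t,336,188,(60,45)),c(s,271,165,(40,30))])])
cv2.imwrite("pics/c.png",g)
E
```

```text
(no output)
```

View pics/c.png

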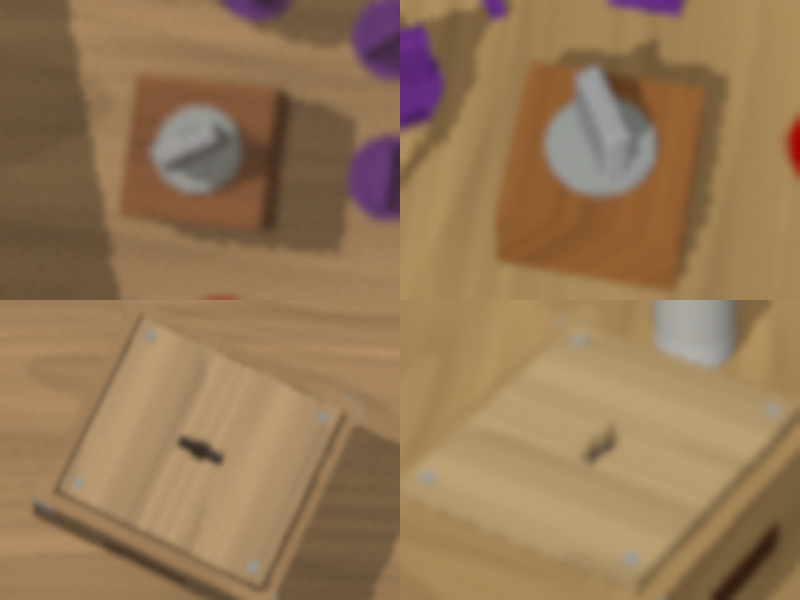

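```bash
python3 - <<'E'
from h import *
t,s=cam("top"),cam("side")
f=lambda o,sc,p:((p[0]+.5)/sc-.5+o[0],(p[1]+.5)/sc-.5+o[1])
T1=lambda x,y:f((133,205),5,(x,y)); S1=lambda x,y:f((263,285),5,(x-400,y))
T2=lambda x,y:f((276,143),10/3,(x,y-300)); S2=lambda x,y:f((231,135),5,(x-400,y-300))
for n,a,b in [("flange",T1(197,150),S1(600,145)),("wing near",T1(165,162),S1(622,147)),("wing far",T1(222,130),S1(587,72)),("slot",T2(200,450),S2(600,446)),
 ("c1",T2(150,335),S2(773,410)),("c2",T2(322,417),S2(630,559)),("c3",T2(253,567),S2(428,479)),("c4",T2(78,483),S2(578,341)),
 ("b1",T2(150,335),S2(428,479)),("b2",T2(322,417),S2(578,341)),("b3",T2(253,567),S2(773,410)),("b4",T2(78,483),S2(630,559))]:
    x,r=tri([(t,a),(s,b)]);print(n,x.round(4),np.round(r,4))
print([atz(t,T2(*p),.108).round(4) for p in [(150,335),(322,417),(253,567),(78,483),(179,440),(222,461)]])
print(atz(t,T1(165,160),.083),atz(t,T1(225,130),.083),atz(t,T1(197,150),.049))
for p,z in[((600,288),.1),((314,197),.065),((195,265),.05)]: print(atz(t,(p[0]*.7,p[1]*.7),z).round(3))
E
```

```text
flange [0.4531 0.3108 0.0457] [0.0008 0.0008]
wing near [0.4432 0.324  0.0672] [0.0002 0.0002]
wing far [0.4626 0.2899 0.0738] [0. 0.]
slot [ 0.5972 -0.1658  0.1033] [0.0013 0.0013]
c1 [ 0.5718 -0.0951  0.2273] [0.089 0.089]
c2 [ 0.6391 -0.3158 -0.1116] [0.0342 0.0342]
c3 [ 0.6068 -0.1976  0.0541] [0.1078 0.1078]
c4 [ 0.5636 -0.0524  0.2607] [0.0245 0.0245]
b1 [ 0.6965 -0.1214  0.1047] [0.0003 0.0003]
b2 [ 0.6282 -0.2714  0.1048] [0.0005 0.0005]
b3 [ 0.496  -0.2117  0.1048] [0.0003 0.0003]
b4 [ 0.5647 -0.0612  0.1058] [0.0007 0.0007]
[array([ 0.6954, -0.1211,  0.108 ]), array([ 0.627 , -0.2707,  0.108 ]), array([ 0.4954, -0.2111,  0.108 ]), array([ 0.5636, -0.0611,  0.108 ]), array([ 0.6033, -0.1471,  0.108 ]), array([ 0.586 , -0.1842,  0.108 ])]
[0.44355951 0.31989378 0.083     ] [0.46189125 0.28595694 0.083     ] [0.45216261 0.30995792 0.049     ]
[ 0.563 -0.411  0.1  ]
[0.746 0.179 0.065]
[0.597 0.427 0.05 ]
```

The crop confirms it: a grey stud hanging by its flange in the wooden block, and an empty slot in the panel. Stud axis ≈ (0.453, 0.310), wing at 118.6°. Slot ≈ (0.596, −0.166), along 65.5°. I'm moving above the stud for a close look.

Emit:
arm_command:
  series: "-20 -13 0 0 0;-28 -18 0 0 0;-28 -18 0 0 0;-28 -18 0 0 0;-28 -18 0 0 0;-28 -18 0 0 0;-28 -18 0 0 0;-28 -18 0 0 0;-28 -18 0 0 0;-28 -18 0 0 0;-28 -18 0 0 0;-14 -6 0 0 0;0 0 0 0.1 0;0 0 0 0.1 0;0 0 0 0.1 0;0 0 0 0.1 0;0 0 0 0.1 0;0 0 0 0.1 0;0 0 0 0.1 0;0 0 0 0.01 0"
  squeeze: 20

```text
time_s: 1.82
tool_pos: [0.4526, 0.3114, 0.2223]
tool_rot: [-180.0, 0.0, 118.5]
force: [0.6, -0.6, 0.2]
grip_width: 0.087
grasp_force: 0.0
```

Emit:
arm_command:
  series: "0 0 0 0 0;0 0 0 0 0"

```text
time_s: 1.98
tool_pos: [0.4526, 0.3115, 0.2224]
tool_rot: [-180.0, 0.0, 118.8]
force: [-1.0, -0.6, -0.3]
grip_width: 0.0874
grasp_force: 0.0
```

```bash
cat > look.py <<'E'
from h import *
import sys,pickle
C=cam("wrist");im=cams.read_camera("wrist");o=telemetry.get_obs()
pickle.dump((C,im),open(sys.argv[1]+".pkl","wb"));cv2.imwrite(f"pics/{sys.argv[1]}_raw.png",im)
v=cv2.resize(im,(800,600),interpolation=cv2.INTER_CUBIC)
cv2.imwrite(f"pics/{sys.argv[1]}.png",v);print(o["tool_pos"],o["tool_rot"],o["force"],o["time_s"],C[2])
E
python3 look.py w1
```

```text
[0.45262863 0.31155871 0.22248238] [-1.79992214e+02  3.07885555e-03  1.18825375e+02] [-0.12833085 -0.53475265 -0.17948079] 2.0333 [0.41693249 0.37819157 0.38493412]
```

View pics/w1.png

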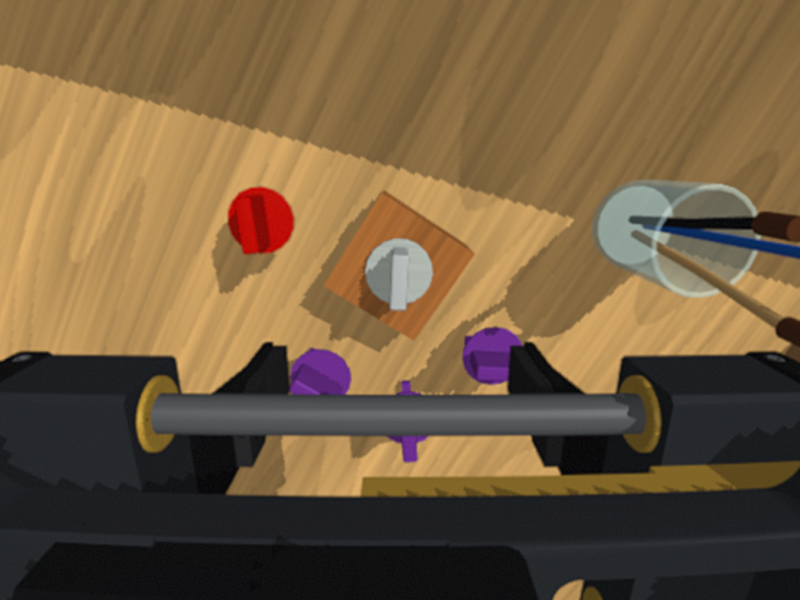

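Wrist view: the grey stud in its block. The flange is centred near (399,271), and the wing top strip runs about (400,252) to (399,309). Measuring precisely now.

```bash
python3 - <<'E'
from h import *
import pickle
C,im=pickle.load(open("w1.pkl","rb"))
hsv=cv2.cvtColor(im,cv2.COLOR_BGR2HSV);roi=np.zeros(im.shape[:2],np.uint8);roi[150:230,240:320]=1
grey=((hsv[...,1]<60)&(roi>0)).astype(np.uint8)
c=max(cv2.findContours(grey,0,2)[0],key=cv2.contourArea)
h=cv2.convexHull(c);e=cv2.fitEllipse(h);print("flange",e,atz(C,e[0],.049))
g=cv2.cvtColor(im,cv2.COLOR_BGR2GRAY)
print(g[172:220:2,270:290])
b=((g>175)&(grey>0)).astype(np.uint8)
c=max(cv2.findContours(b,0,2)[0],key=cv2.contourArea);r=cv2.minAreaRect(c);print("wing",r,cv2.boxPoints(r))
P=[atz(C,p,.083) for p in cv2.boxPoints(r)];print(np.round(P,4),np.mean(P,0))
t,s=cam("top"),cam("side")
# expected projections of model
for th in(116,118,120):
  u=np.array([np.cos(np.radians(th)),np.sin(np.radians(th)),0]);v=np.array([-u[1],u[0],0]);x=np.array([.453,.3105,.083])
  print(th,proj(C,[x+a*u*.02+b*v*.006 for a,b in((1,1),(1,-1),(-1,-1),(-1,1))]).round(1).tolist())
E
```

```text
flange ((278.6951904296875, 190.85818481445312), (45.76896667480469, 49.44807434082031), 6.816642761230469) [0.45454836 0.31009197 0.049     ]
[[172 174 173 175 173 166 163 163 166 167 168 168 169 170 172 174 175 173
  174 175]
 [180 182 177 157 149 127 132 136 137 138 138 140 141 144 152 165 178 182
  181 182]
 [180 173 149 124 107 113 133 137 136 137 138 138 137 139 142 155 175 180
  178 179]
 [149 128 122 120 111 138 162 163 160 157 155 154 154 154 152 159 175 181
  180 180]
 [127 122 123 122 129 161 182 185 186 186 187 187 189 190 191 187 173 175
  179 179]
 [121 121 121 120 132 162 179 183 184 185 184 184 185 186 187 181 167 174
  177 178]
 [124 125 121 115 135 166 181 184 184 184 184 185 185 187 186 181 178 178
  178 177]
 [125 127 123 118 137 168 181 182 182 183 184 185 187 188 183 177 179 182
  183 182]
 [125 124 121 117 139 171 181 182 183 184 185 184 186 186 182 172 177 180
  179 180]
 [121 122 119 113 142 174 183 182 183 183 184 184 185 187 180 167 173 177
  177 176]
 [122 123 119 113 143 176 182 183 183 182 184 184 186 187 179 163 171 178
  177 178]
 [123 123 118 114 146 
[... 916 characters left out ...]
77  75  84 118 141 153 158 160 155 155 156 157 158 152 124 111 113 116
  118 117]
 [ 78  84  96 102 100 100 102 107 115 119 114 108 108 109 113 114 116 117
  117 113]]
wing ((287.39599609375, 190.94027709960938), (47.42805862426758, 27.93798828125), 86.18592071533203) [[271.88052 168.20798]
 [299.75662 166.34958]
 [302.91147 213.67258]
 [275.03537 215.53098]]
[[0.4341 0.3335 0.083 ]
 [0.4568 0.348  0.083 ]
 [0.4834 0.3082 0.083 ]
 [0.4598 0.2929 0.083 ]] [0.45855632 0.32063435 0.083     ]
116 [[272.4, 177.3], [284.7, 177.9], [282.5, 217.0], [270.6, 216.4]]
118 [[271.7, 177.5], [284.0, 177.7], [283.2, 216.8], [271.3, 216.6]]
120 [[271.0, 177.7], [283.3, 177.5], [283.9, 216.6], [272.0, 216.8]]
```

```bash
python3 - <<'E'
from h import *
import pickle
C,im=pickle.load(open("w1.pkl","rb"))
P=[atz(C,p,.083) for p in((274.7,178.4),(285.7,178.4),(283.9,216.3),(273.1,216.3))];m=np.mean(P,0);d=P[0]+P[1]-P[2]-P[3]
print(np.round(P,4),m,np.degrees(np.arctan2(d[1],d[0])),np.linalg.norm(d)/2)
o=telemetry.get_obs();Rt=R.from_euler('xyz',o["tool_rot"],degrees=True).as_matrix()
print("tool delta mm",Rt.T@(np.r_[m[:2],0.054]-o["tool_pos"])*1000,(Rt.T@(np.array([.4545,.3101,.054])-o["tool_pos"]))*1000)
E
```

```text
[[0.4413 0.326  0.083 ]
 [0.4507 0.3312 0.083 ]
 [0.468  0.2965 0.083 ]
 [0.4585 0.2912 0.083 ]] [0.45464225 0.31122723 0.083     ] 116.423821525331 0.038793714338981204
tool delta mm [ -1.25219655   1.62718761 168.48222334] [ -2.17117542   0.95908165 168.48236351]
```

Emit:
arm_command:
  series: "-2 1.3 0 0.042 0;0 0 15 0 0;0 0 25 0 0;0 0 25 0 0;0 0 25 0 0;0 0 25 0 0;0 0 15 0 0;0 0 10 0 0;0 0 10 0 0;0 0 7 0 0;0 0 6 0 0;0 0 4 0 0;0 0 0 0 0"
  squeeze: 40

```text
time_s: 3.12
tool_pos: [0.4547, 0.3104, 0.0552]
tool_rot: [-180.0, 0.0, 116.3]
force: [-0.8, 0.8, -0.6]
grip_width: 0.0867
grasp_force: 0.0
```

Emit:
arm_command:
  series: "0 0 0 0 0;0 0 0 0 120;0 0 0 0 255;0 0 0 0 255;0 0 0 0 255;0 0 0 0 255;0 0 0 0 255;0 0 0 0 255;0 0 0 0 255;0 0 0 0 255;0 0 0 0 255;0 0 0 0 255"

```text
time_s: 4.12
tool_pos: [0.4548, 0.3105, 0.0556]
tool_rot: [180.0, -0.0, 116.3]
force: [0.2, -0.5, -0.4]
grip_width: 0.0215
grasp_force: 0.0
```

Emit:
arm_command:
  series: "0 0 0 0 255;0 0 0 0 255;0 0 0 0 255;0 0 0 0 255"

```text
time_s: 4.45
tool_pos: [0.4547, 0.3104, 0.0556]
tool_rot: [-180.0, -0.0, 116.3]
force: [-0.7, -0.8, -0.7]
grip_width: 0.0118
grasp_force: 40.0
```

Emit:
arm_command:
  series: "0 0 -3 0 255;0 0 -6 0 255;0 0 -12 0 255;0 0 -20 0 255;0 0 -25 0 255;0 0 -25 0 255;0 0 -25 0 255;0 0 -25 0 255;0 0 -25 0 255;0 0 -20 0 255;0 0 -12 0 255;0 0 -6 0 255;0 0 0 0 255"

```text
time_s: 5.53
tool_pos: [0.4553, 0.3108, 0.2611]
tool_rot: [179.9, -0.0, 116.3]
force: [0.2, -0.4, -1.4]
grip_width: 0.012
grasp_force: 40.0
```

Emit:
arm_command:
  series: "-10 -2 0 0 255;-20 -4 0 0 255;-30 -5 0 0 255;-30 -5 0 0 255;-30 -5 0 0 255;-30 -5 0 0 255;-30 -5 0 0 255;-30 -5 0 0 255;-30 -5 0 0 255;-30 -5 0 0 255;-30 -5 0 0 255;-30 -5 0 0 255;-30 -5 0 0 255;-30 -5 0 0 255;-30 -5 0 0 255;-30 -5 0 0 255;-30 -5 0 0 255;-20 -4 0 0 255;-10 -2 0 0 255;0 0 0 0 255"

```text
time_s: 7.2
tool_pos: [0.6013, -0.1889, 0.2579]
tool_rot: [-179.8, 0.0, 116.0]
force: [-0.6, 0.2, -1.7]
grip_width: 0.0118
grasp_force: 40.0
```

Emit:
arm_command:
  series: "0 0 0 0.08 255;0 0 0 0.1 255;0 0 0 0.1 255;0 0 0 0.1 255;0 0 0 0.1 255;0 0 0 0.1 255;0 0 0 0.1 255;0 0 0 0.1 255;0 0 0 0.08 255;0 0 0 0.03 255;-15 0 0 0 255;-10 0 0 0 255;0 0 0 0 255;0 0 0 0 255"

```text
time_s: 8.37
tool_pos: [0.5914, -0.2093, 0.2597]
tool_rot: [-180.0, -0.0, 65.2]
force: [0.5, 0.8, -1.1]
grip_width: 0.0114
grasp_force: 40.0
```

```bash
python3 look.py w2
```

```text
[ 0.59196774 -0.20838883  0.25963373] [-1.79999181e+02 -5.11179167e-02  6.52644287e+01] [-0.51160686  0.73732887 -1.23278748] 8.4167 [ 0.62408061 -0.1403435   0.42227378]
```

View pics/w2.png

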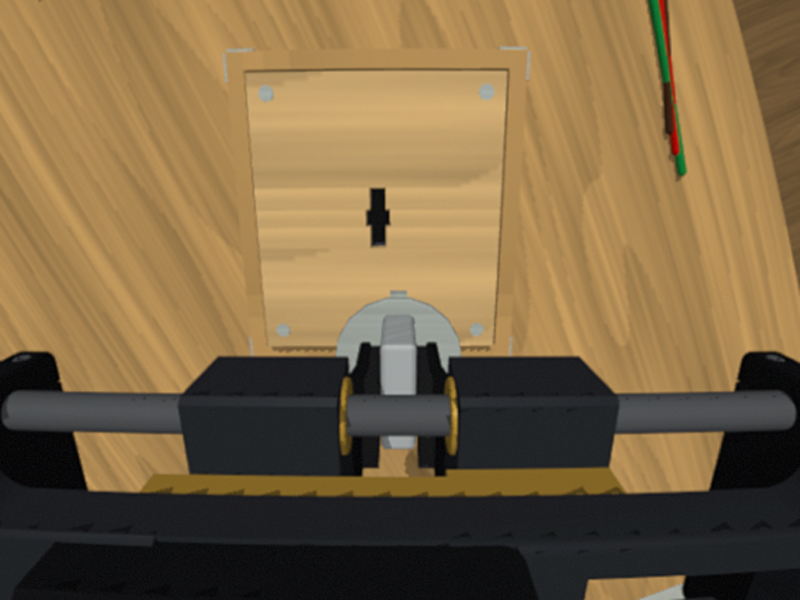

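Wrist view: the slot is at about (378,217) and runs almost straight along the image column. The four panel screws are visible, and the held stud is at (400,~380) with its key tip peeking out at (398,292). Next I'm measuring the slot and the stud-in-hand offset.

```bash
cat > m.py <<'E'
from h import *
import pickle,sys
C,im=pickle.load(open(sys.argv[1]+".pkl","rb"));g=cv2.cvtColor(im,cv2.COLOR_BGR2GRAY)
o=telemetry.get_obs();Rt=R.from_euler('xyz',o["tool_rot"],degrees=True).as_matrix()
m=np.zeros_like(g);m[:190,200:330]=(g[:190,200:330]<70)
c=[c for c in cv2.findContours(m,0,2)[0] if cv2.contourArea(c)>30]
c=max(c,key=cv2.contourArea);x,y,w,h=cv2.boundingRect(c);print(x,y,w,h)
yy,xx=np.nonzero(m[y:y+h,x:x+w]);P=np.array([atz(C,(a+x,b+y),.108)[:2] for a,b in zip(xx,yy)])
mu=P.mean(0);l,V=np.linalg.eigh(np.cov((P-mu).T));v=V[:,1];Q=(P-mu)@V;print("slot",mu,"mid-extent",mu+V@((Q.max(0)+Q.min(0))/2),"yaw",np.degrees(np.arctan2(v[1],v[0]))%180,"ext",np.ptp(Q,axis=0))
print("tool delta",Rt.T@(np.r_[mu,.108]-o["tool_pos"])*1000)
hs=[]
for cx,cy in((265,93),(487,92),(477,329),(283,330)): hs.append(atz(C,(cx*.7,cy*.7),.108)[:2])
hs=np.array(hs);d=hs[0]+hs[1]-hs[2]-hs[3];print("screws",hs.mean(0),np.degrees(np.arctan2(d[1],d[0])))
E
python3 m.py w2; python3 - <<'E'
from h import *
import pickle
C,im=pickle.load(open("w2.pkl","rb"))
g=cv2.cvtColor(im,cv2.COLOR_BGR2GRAY)
print(g[200:212:2,236:325:2]);print(g[216:240:3,262:298]);
o=telemetry.get_obs();Rt=R.from_euler('xyz',o["tool_rot"],degrees=True).as_matrix()
# predicted key tip & wing top in image for stud centred in tool
f=lambda x,y,z:np.array(o["tool_pos"])+Rt@np.array([x,y,z])
print("key corners",proj(C,[f(.019,y,.0386) for y in(-.004,.004)]),"wing top +x end",proj(C,[f(.02,y,-.0274) for y in(-.006,.006)]))
a=np.linspace(0,np.pi*2,13)[:-1];print("flange",proj(C,[f(.026*np.cos(t),.026*np.sin(t),.0066) for t in a]).round(1).tolist())
im=im[195:275,230:330];cv2.imwrite("pics/d.png",cv2.resize(im,(750,600),interpolation=cv2.INTER_CUBIC))
E
```

```text
257 132 16 40
slot [ 0.59752342 -0.16413771] mid-extent [ 0.59775108 -0.16431962] yaw 65.19836620297622 ext [0.0149435  0.03844553]
tool delta [ 42.38038359 -13.46792952 151.67179006]
screws [ 0.59734376 -0.16527351] 65.55495070387016
[[173 173 172 172 173 173 174 174 174 173 174 173 173 175 173 173 174 174
  174 174 174 174 174 174 176 174 175 174 175 175 174 174 175 175 174 175
  175 175 176 176 175 176 175 175 175]
 [175 175 175 175 175 175 175 176 175 174 177 176 176 176 176 175 176 177
  175 172 173 172 173 172 174 175 174 175 175 176 176 174 175 174 175 174
  174 174 174 174 173 173 174 174 175]
 [176 177 176 177 176 176 176 177 176 176 176 176 177 176 176 177 176 176
  171 131 136 138 138 134 149 175 174 174 175 175 174 174 174 173 174 173
  174 173 172 173 172 172 172 171 171]
 [172 173 173 172 173 173 172 173 173 172 173 173 172 172 172 172 174 173
  171 152 155 160 160 155 160 173 172 172 171 171 171 171 171 171 170 170
  171 171 171 171 170 170 169 169 170]
 [168 168 167 168 168 168 167 166 167 167 168 167 167 168 168 166 158 147
  146 142 142 142 144 142 141 146 155 163 1
[... 1096 characters left out ...]
34 136 137 132 122 114 128 153 159 158 159 158 158 158]
 [156 155 156 158 150 121 120 129 134 137 135 137 137 139 139 140 140 139
  139 140 138 138 135 137 134 131 124 115 119 150 158 158 157 158 157 157]
 [155 155 156 153 139 122 128 134 138 138 137 136 135 135 135 135 135 135
  136 134 137 136 137 135 136 134 127 113 112 148 159 157 156 156 156 157]]
key corners [[271.42949453 205.15952364]
 [283.45649327 205.14971457]] wing top +x end [[264.05172357 241.57918824]
 [289.98396606 241.55902368]]
flange [[277.3, 208.5], [300.3, 214.4], [316.6, 230.3], [321.8, 251.1], [315.1, 271.2], [298.9, 285.3], [277.4, 290.4], [256.0, 285.4], [239.7, 271.2], [232.9, 251.2], [238.0, 230.3], [254.2, 214.5]]
```

View pics/d.png

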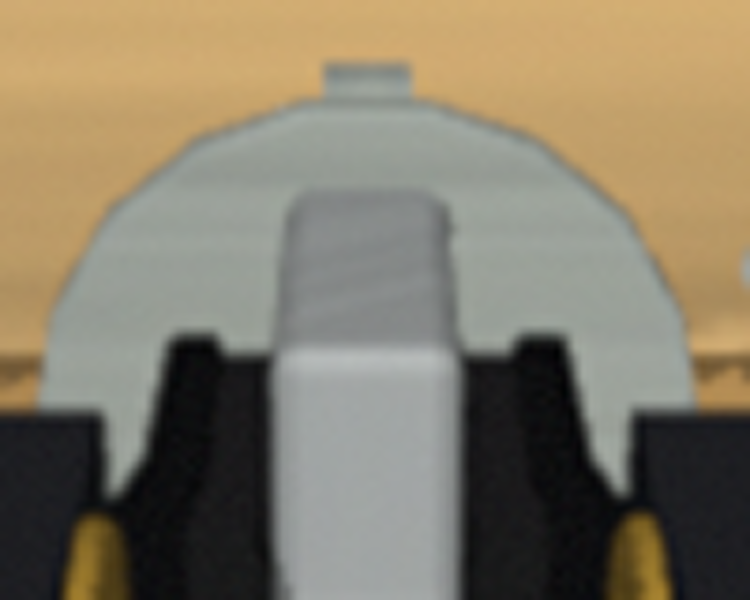

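Emit:
arm_command:
  series: "8 -3 0 0 255;15 -5 5 0 255;12 -4 10 0 255;6.3 -2.2 15 0 255;0 0 20 0 255;0 0 20 0 255;0 0 15 0 255;0 0 8 0 255;0 0 4 0 255;0 0 0 0 255;0 0 0 0 255"

```text
time_s: 9.33
tool_pos: [0.5972, -0.1643, 0.1631]
tool_rot: [179.9, -0.0, 65.3]
force: [-0.5, 0.8, -0.8]
grip_width: 0.0118
grasp_force: 40.0
```

```bash
python3 look.py w3; python3 - <<'E'
from h import *
s=cam("side");i=cams.read_camera("side");o=telemetry.get_obs()
p=proj(s,[[.597,-.165,.12]])[0];print(p,o["tool_pos"])
x,y=p.astype(int)
a=i[y-30:y+30,x-40:x+40];b=cv2.imread("pics/w3_raw.png")[175:280,210:350]
cv2.imwrite("pics/e.png",np.hstack([cv2.resize(a,(400,300),interpolation=2),cv2.resize(b,(400,300),interpolation=2)]))
E
```

```text
[ 0.59740344 -0.1645742   0.16356121] [ 1.79907584e+02 -3.19295021e-02  6.53213622e+01] [ 0.04564386 -0.16568166 -0.50135305] 9.3833 [ 0.62961242 -0.09515774  0.32568242]
[270.87306942 159.72918296] [ 0.59744184 -0.16472245  0.1637088 ]
```

View pics/e.png

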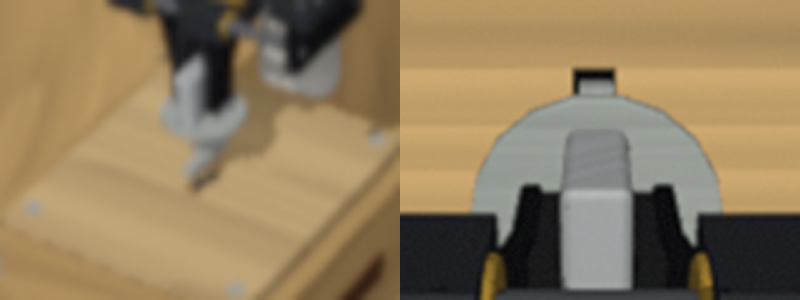

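```bash
python3 - <<'E'
from h import *
import pickle
C,im=pickle.load(open("w3.pkl","rb"));o=telemetry.get_obs();print(o["tool_pos"],o["tool_rot"])
g=cv2.cvtColor(im,cv2.COLOR_BGR2GRAY);print(g[195:212,266:292])
Rt=R.from_euler('xyz',o["tool_rot"],degrees=True).as_matrix()
P=lambda u,v,z:(Rt.T@(atz(C,(u,v),z)-o["tool_pos"])*1000).round(2)
print("slot end",P(278,199.3,.108),"key end",P(279.,202.9,.1636-.0386), P(279,202.9,.1636-.0441))
E
```

```text
[ 0.59744184 -0.16472245  0.1637088 ] [ 1.79892138e+02 -3.77801581e-02  6.53094724e+01]
[[155 155 154 154 155 154 154 155 155 155 156 155 154 155 155 156 155 156
  156 155 154 154 155 154 155 154]
 [154 156 155 155 157 157 157 158 158 157 157 157 157 158 156 157 157 157
  157 156 156 155 154 155 155 155]
 [157 156 157 156 156 155 155 156 155 157 155 157 156 157 156 157 156 156
  155 155 157 158 157 156 158 157]
 [160 161 162 160 142 130 129 131 129 131 130 131 131 131 131 130 131 131
  129 143 160 163 161 161 161 161]
 [168 169 172 162 116  78  72  74  74  75  74  74  74  75  73  73  75  71
   80 123 162 171 169 169 170 168]
 [171 171 175 166 105  42  22  23  24  22  24  23  22  24  24  24  22  20
   49 117 166 175 172 173 173 172]
 [172 171 175 166 104  37   7   7   9   8  12  11   7  10  12   9   8   9
   44 117 168 177 174 173 173 173]
 [171 172 174 166 105  38  16  39  43  44  42  42  44  43  43  43  41  36
   53 117 167 176 174 174 174 174]
 [170 170 175 165 103  35  37  85  94  95  95  96  96  98  97  94  95  88
   79 119 166 174 174 173 173 172]
 [170 170 173 165 103  34  55 1
[... 230 characters left out ...]
53 156 158 159 158 154 155 155
  143 129 159 169 168 168 168 167]
 [167 166 167 157 108  62  84 140 152 151 152 154 156 156 156 154 152 150
  133 125 153 163 165 163 166 166]
 [163 163 156 147 128 116 120 137 139 139 139 139 140 140 140 140 140 136
  130 128 140 147 149 145 156 165]
 [150 153 145 145 149 149 150 150 150 150 149 150 150 150 149 151 150 150
  149 148 148 148 143 133 140 150]
 [143 149 155 162 165 163 162 162 161 162 162 162 162 164 161 162 163 162
  163 162 162 164 158 148 141 140]
 [158 161 164 163 161 160 159 159 158 160 158 158 160 160 160 159 159 159
  160 159 159 161 161 159 160 154]]
slot end [2.013e+01 2.000e-02 5.572e+01] key end [22.09  0.72 38.72] [20.59  0.72 44.22]
```

Emit:
arm_command:
  series: "-1.6 -0.8 0 0 255;0 0 0 0 255;0 0 4 0 255;0 0 4 0 255;0 0 2 0 255;0 0 0 0 255"

```text
time_s: 9.93
tool_pos: [0.5948, -0.1654, 0.1517]
tool_rot: [-179.9, 0.0, 65.3]
force: [-0.3, 0.3, -0.4]
grip_width: 0.0117
grasp_force: 40.0
```

Emit:
arm_command:
  series: "0 0 2 0 255;0 0 2 0 255;0 0 2 0 255;0 0 0 0 255"

```text
time_s: 10.27
tool_pos: [0.595, -0.1656, 0.146]
tool_rot: [-180.0, 0.0, 65.3]
force: [-1.0, -0.3, -0.7]
grip_width: 0.0118
grasp_force: 40.0
```

Emit:
arm_command:
  series: "0 0 3 0 255;0 0 3 0 255;0 0 3 0 255;0 0 3 0 255;0 0 0 0 255"

```text
time_s: 10.68
tool_pos: [0.5948, -0.1655, 0.1337]
tool_rot: [-179.9, 0.0, 65.3]
force: [0.2, 0.4, -1.6]
grip_width: 0.0116
grasp_force: 40.0
```

Emit:
arm_command:
  series: "0 0 3 0 255;0 0 3 0 255;0 0 3 0 255;0 0 2 0 255;0 0 0 0 255"

```text
time_s: 11.1
tool_pos: [0.595, -0.1655, 0.1229]
tool_rot: [-179.9, 0.0, 65.3]
force: [-0.5, 0.5, -0.6]
grip_width: 0.0115
grasp_force: 40.0
```

Emit:
arm_command:
  series: "0 0 1 0 255;0 0 1 0 255;0 0 1 0 255;0 0 1 0 255;0 0 0 0 255;0 0 0 0 255"

```text
time_s: 11.6
tool_pos: [0.5953, -0.1657, 0.1195]
tool_rot: [-180.0, -0.0, 65.3]
force: [0.2, 0.4, -0.7]
grip_width: 0.0114
grasp_force: 40.0
```

Emit:
arm_command:
  series: "0 0 1 0 255;0 0 1 0 255;0 0 1 0 255;0 0 0 0 255;0 0 0 0 255;0 0 0 0 255"

```text
time_s: 12.1
tool_pos: [0.5955, -0.1657, 0.1169]
tool_rot: [180.0, -0.0, 65.3]
force: [-1.2, 0.5, 2.3]
grip_width: 0.0116
grasp_force: 40.0
```

Emit:
arm_command:
  series: "0 0 1 0 255;0 0 1 0 255;0 0 1 0 255;0 0 0 0 255;0 0 0 0 255"

```text
time_s: 12.52
tool_pos: [0.5955, -0.1657, 0.1138]
tool_rot: [180.0, -0.0, 65.3]
force: [-0.7, 0.9, 5.2]
grip_width: 0.0118
grasp_force: 40.0
```

Emit:
arm_command:
  series: "0 0 1 0 255;0 0 1 0 255;0 0 1 0 255;0 0 0 0 255;0 0 0 0 255"

```text
time_s: 12.93
tool_pos: [0.5955, -0.1657, 0.1109]
tool_rot: [180.0, -0.0, 65.3]
force: [-1.3, 0.5, 6.0]
grip_width: 0.0117
grasp_force: 40.0
```

Emit:
arm_command:
  series: "0 0 0.5 0 255;0 0 0.5 0 255;0 0 0 0 255;0 0 0 0 255"

```text
time_s: 13.27
tool_pos: [0.5955, -0.1657, 0.11]
tool_rot: [180.0, -0.0, 65.3]
force: [-1.9, 0.6, 5.8]
grip_width: 0.0117
grasp_force: 40.0
```

Emit:
arm_command:
  series: "0 0 0.5 0 255;0 0 0.5 0 255;0 0 0 0 255;0 0 0 0 255"

```text
time_s: 13.6
tool_pos: [0.5955, -0.1657, 0.1096]
tool_rot: [180.0, -0.0, 65.3]
force: [-2.8, 1.7, 9.2]
grip_width: 0.0115
grasp_force: 40.0
```

```bash
python3 -c "
from h import *
o=telemetry.get_obs();print(o['force'],o['tool_pos'],o['time_s'])"
```

```text
[-2.84179208  1.71262901  9.1704704 ] [ 0.59551317 -0.16573137  0.10960473] 13.6
```

Emit:
arm_command:
  series: "0 0 0.5 0 255;0 0 0 0 255;0 0 0 0 255"

```text
time_s: 13.85
tool_pos: [0.5955, -0.1657, 0.1095]
tool_rot: [180.0, -0.0, 65.3]
force: [-4.0, 1.3, 11.3]
grip_width: 0.0121
grasp_force: 40.0
```

Emit:
arm_command:
  series: "0 -0.4 0 0 255;0 -0.4 0 0 255;0 0 0 0 255;0 0 0 0 255"

```text
time_s: 14.18
tool_pos: [0.5955, -0.1658, 0.1096]
tool_rot: [179.9, -0.0, 65.3]
force: [-2.2, 1.2, 9.8]
grip_width: 0.0112
grasp_force: 40.0
```

Emit:
arm_command:
  series: "0 -0.5 0 0 255;0 -0.5 0 0 255;0 0 0 0 255;0 0 0 0 255"

```text
time_s: 14.52
tool_pos: [0.5955, -0.1657, 0.1097]
tool_rot: [179.7, -0.0, 65.3]
force: [0.5, -1.2, 8.0]
grip_width: 0.0119
grasp_force: 40.0
```

Emit:
arm_command:
  series: "0 0.4 0 0.03 255;0 0 0 0.03 255;0 0 0 0.03 255;0 0 0 0 255"

```text
time_s: 14.85
tool_pos: [0.5954, -0.1662, 0.1096]
tool_rot: [179.8, -0.0, 60.1]
force: [-0.7, -0.0, 9.2]
grip_width: 0.0119
grasp_force: 40.0
```

```bash
cat > s.py <<'E'
from h import *
o=telemetry.get_obs();r=o['tool_rot'];print("F",o['force'].round(2),"T",o['wrist_torque'].round(3),o['tool_pos'].round(4),r.round(2),o['time_s'])
E
python3 s.py
```

```text
F [-0.67 -0.04  9.16] T [-0.206  0.347 -0.001] [ 0.5954 -0.1662  0.1096] [ 1.798e+02 -3.000e-02  6.006e+01] 14.85
```

Emit:
arm_command:
  series: "0 0 0 0.03 255;0 0 0 0.03 255;0 0 0 0 255"

```text
time_s: 15.1
tool_pos: [0.5953, -0.1663, 0.1096]
tool_rot: [179.8, -0.0, 56.6]
force: [-1.9, -1.8, 9.1]
grip_width: 0.0119
grasp_force: 40.0
```

```bash
python3 s.py
```

```text
F [-1.95 -1.75  9.1 ] T [-0.245  0.403 -0.028] [ 0.5953 -0.1663  0.1096] [ 1.798e+02 -3.000e-02  5.662e+01] 15.1
```

Emit:
arm_command:
  series: "0 0 0 0.03 255;0 0 0 0.03 255;0 0 0 0 255"

```text
time_s: 15.35
tool_pos: [0.5952, -0.1664, 0.1096]
tool_rot: [179.8, -0.0, 53.2]
force: [-1.4, -0.7, 9.1]
grip_width: 0.0118
grasp_force: 40.0
```

```bash
python3 s.py
```

```text
F [-1.38 -0.65  9.06] T [-0.209  0.372 -0.028] [ 0.5952 -0.1664  0.1096] [ 1.7981e+02 -3.0000e-02  5.3180e+01] 15.35
```

Emit:
arm_command:
  series: "0 0 0 0.05 255;0 0 0 0.06 255;0 0 0 0.06 255;0 0 0 0.06 255;0 0 0 0.06 255;0 0 0 0.06 255;0 0 0 0.06 255;0 0 0 0 255"

```text
time_s: 16.02
tool_pos: [0.595, -0.1665, 0.1095]
tool_rot: [179.8, -0.1, 29.6]
force: [-1.1, 0.2, 9.8]
grip_width: 0.0116
grasp_force: 40.0
```

```bash
python3 s.py
```

```text
F [-1.14  0.16  9.76] T [-0.302  0.535 -0.017] [ 0.595  -0.1665  0.1095] [ 1.7984e+02 -8.0000e-02  2.9600e+01] 16.0167
```

Emit:
arm_command:
  series: "0 0 0 0.06 255;0 0 0 0.06 255;0 0 0 0.06 255;0 0 0 0.06 255;0 0 0 0.06 255;0 0 0 0.06 255;0 0 0 0.06 255;0 0 0 0.06 255;0 0 0 0.06 255;0 0 0 0.06 255;0 0 0 0.06 255;0 0 0 0.06 255;0 0 0 0 255"

```text
time_s: 17.1
tool_pos: [0.5951, -0.1663, 0.1095]
tool_rot: [179.9, -0.2, -11.6]
force: [-1.2, -0.0, 9.8]
grip_width: 0.0113
grasp_force: 40.0
```

```bash
python3 s.py
```

```text
F [-1.23 -0.04  9.8 ] T [-0.069  0.481 -0.083] [ 0.5951 -0.1663  0.1095] [ 1.7994e+02 -1.7000e-01 -1.1640e+01] 17.1
```

Emit:
arm_command:
  series: "0 0 0 0.04 255;0 0 0 0.04 255;0 0 0 0.04 255;0 0 0 0.04 255;0 0 0 0.04 255;0 0 0 0.03 255;0 0 0 0 255;0 0 0 0 255"

```text
time_s: 17.77
tool_pos: [0.5952, -0.1662, 0.1096]
tool_rot: [180.0, -0.2, -24.7]
force: [-1.6, -0.4, 10.3]
grip_width: 0.0118
grasp_force: 40.0
```

```bash
python3 s.py
```

```text
F [-1.57 -0.42 10.25] T [-0.042  0.435 -0.045] [ 0.5952 -0.1662  0.1096] [179.99  -0.19 -24.67] 17.7667
```

Emit:
arm_command:
  series: "0 0 -1 0.02 255;0 0 -1 0 255;0 0 -1 0 255;0 0 -1 0 255;0 0 0 0 255;0 0 0 0 255"

```text
time_s: 18.27
tool_pos: [0.5948, -0.1659, 0.1126]
tool_rot: [180.0, -0.1, -25.8]
force: [2.4, -2.2, 4.7]
grip_width: 0.0118
grasp_force: 40.0
```

```bash
python3 s.py
```

```text
F [ 2.41 -2.25  4.68] T [-0.579 -0.29  -0.045] [ 0.5948 -0.1659  0.1126] [ 1.7999e+02 -1.4000e-01 -2.5810e+01] 18.2667
```

Emit:
arm_command:
  series: "0 0 -0.7 0 255;0 0 -0.7 0 255;0 0 -0.7 0 255;0 0 0 0 255;0 0 0 0 255"

```text
time_s: 18.68
tool_pos: [0.5942, -0.1651, 0.1142]
tool_rot: [-180.0, -0.0, -25.8]
force: [2.5, -2.0, 3.5]
grip_width: 0.0112
grasp_force: 40.0
```

```bash
python3 s.py
```

```text
F [ 2.53 -2.01  3.49] T [-0.41  -0.318  0.011] [ 0.5942 -0.1651  0.1142] [-1.7999e+02 -2.0000e-02 -2.5790e+01] 18.6833
```

Emit:
arm_command:
  series: "0 0 -0.5 0 255;0 0 -0.5 0 255;0 0 0 0 255;0 0 0 0 255"

```text
time_s: 19.02
tool_pos: [0.5941, -0.1651, 0.1145]
tool_rot: [180.0, -0.0, -25.8]
force: [3.6, -2.6, -1.3]
grip_width: 0.0121
grasp_force: 40.0
```

```bash
python3 s.py
```

```text
F [ 3.61 -2.6  -1.32] T [-0.607 -0.831  0.044] [ 0.5941 -0.1651  0.1145] [ 1.7998e+02 -1.0000e-02 -2.5790e+01] 19.0167
```

Locked: the upward force vanished at the groove height. Easing the side load, then releasing.

Emit:
arm_command:
  series: "0.5 0 0 0 255;0.5 0 0 0 255;0 0 0 0 255;0 0 0 0 200;0 0 0 0 150;0 0 0 0 100;0 0 0 0 100;0 0 0 0 100;0 0 0 0 100;0 0 0 0 100"

```text
time_s: 19.85
tool_pos: [0.5949, -0.1654, 0.1152]
tool_rot: [-180.0, 0.0, -25.8]
force: [-0.6, 0.3, 0.5]
grip_width: 0.0487
grasp_force: 0.0
```

Emit:
arm_command:
  series: "0 0 -2 0 100;0 0 -5 0 100;0 0 -10 0 100;0 0 -20 0 100;0 0 -25 0 100;0 0 -25 0 100;0 0 -25 0 100;0 0 -15 0 100;0 0 0 0 100;-25 0 0 0 100;-25 0 0 0 100;-10 0 0 0 100;0 0 0 0 100;0 0 0 0 100"

```text
time_s: 21.02
tool_pos: [0.541, -0.1387, 0.2422]
tool_rot: [-179.9, -0.0, -25.7]
force: [-0.9, -0.6, -0.2]
grip_width: 0.053
grasp_force: 0.0
```

```bash
python3 look.py w4; python3 - <<'E'
from h import *
s=cam("side");i=cams.read_camera("side");print(telemetry.get_obs()["grip_width"])
x,y=proj(s,[[.597,-.165,.12]])[0].astype(int)
a=i[y-45:y+45,x-60:x+60];b=cv2.imread("pics/w4_raw.png")
cv2.imwrite("pics/f.png",np.hstack([cv2.resize(a,(400,300),interpolation=2),cv2.resize(b,(400,300),interpolation=3)]))
E
```

```text
[ 0.54137969 -0.13913749  0.24228697] [-1.79945423e+02 -3.76306605e-02 -2.57543000e+01] [0.20336159 0.45169828 0.25995023] 21.0667 [ 0.61004608 -0.17175862  0.40472825]
0.053066067052864055
```

View pics/f.png

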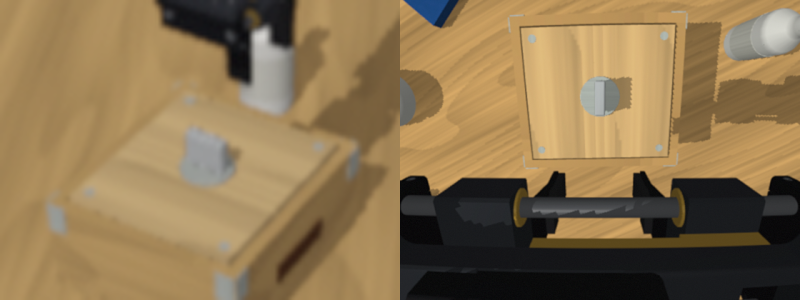

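The stud stands upright with its flange flat on the lowered panel at (600,97). The wing is crosswise to the slot, the gripper is clear, and the bottle is standing. Handing in.

```bash
python3 -c "
from cell import env;print(env.sign_off())"
```

```text
the job is handed in; nothing more can be done
None
```

The stud is locked crosswise in the slot and holds the panel down on its own. The measured push force peaked at about 11 N, and the job was handed in at about 21 s; the sign-off gave no verdict.

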